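# Clamp a mended stone bar at the market stall

## Task

The stone bar lying on the bed of the clamp has just been glued. Gently push it along the bed, fully home against the clamp's column, then turn the knob clockwise (seen from above) until the foot touches the bar and from there a quarter of a turn more, no further, or the glued joint cracks. Let go, and leave the other goods on the table where they are.

Things in the scene. Friction and masses are not known exactly. Their poses are not given: they have to be found in the camera images.
- clamp: Lower part of a grey cast C-clamp fixed to the table. Origin: on the table, straight below the screw's axis; z up; +x along the bed from its open end to the column (the way to push the bar). Bed 80 mm wide, top at height 30 mm, x = -95 to +55 mm. Two fences, 12 mm high, 48 mm apart, x = -60 to +45 mm. Column: face to the bar at x = +45 mm, 28 mm thick, 112 mm tall, 80 mm wide.
- head: Upper part of the clamp, fixed; origin and axes as the clamp's. Arm 40 mm wide, from the column to x = -16 mm, heights 92 to 112 mm. Below hangs the screw's round rubber foot, 39 mm across, at the start 1 to 6 mm (not measured) above the bar's top. It is sprung: first touch takes about 8 N, a quarter turn on about 17 N; above 32 N the glue cracks.
- knob_axis (a point): Point on the screw's vertical axis, 147 mm high, where to grip the black upright eight-sided knob, 40 mm across flats, 36 mm tall, underside first 125 to 130 mm high; gripped, a flat settles to the fingers. Clockwise drives knob and foot down 10 mm a turn. Drag 0.04 N m; touch, 0.6 to 3.9 rad from the start, adds 0.07 to 0.15 N m within 0.2 rad, then slowly more. It stays where left.
- bar_center (a point): Centre of the loose dark grey stone bar, 130 x 44 x 30 mm (x, y, z), 0.32 to 0.48 kg, with a pale glue line across it. It lies on the bed between the fences (2 mm play each side), its length along the bed, at first 25 to 45 mm short of the column. Fully home, its far end touches the column, its centre is 20 mm and its near end 85 mm before the screw's axis.
- bar_end (a point): Middle of the bar's near end face (the end away from the column), half-way up the bar: the place to push.
- bar: The stone bar itself; origin at the centre of its underside, axes as above. Pushes or squeezes above 45 N harm it. Sliding it along the bed takes 2 to 5 N, up to 12 N for a moment as it starts.
- jar: Bystander: small white jar with a brown cap, 44 mm across, 75 mm tall; origin under its centre. Leave alone.
- carton: Bystander: yellow carton 100 x 55 x 35 mm; origin under its centre. Leave alone.
- lump: Bystander: pale lump of crystal about 55 x 45 x 45 mm; origin under its centre. Leave alone.
Not all that is in view belongs to the job. What is shaped like the bar but purple or red is not meant.

How it is judged:
On the way, in this order (a step that is already met when the one before it is completed fails the run):
1. the bar is pushed home against the column (within 3 mm), the foot not yet on it (x of bar_center in the frame of clamp above -0.023 m and contact force between head and bar below 0.5 N), for 0.1 s.
2. the foot is screwed down onto the bar, which is still home (x of bar_center in the frame of clamp above -0.023 m and contact force between head and bar above 2 N).
3. the knob is turned on past the touch by a quarter of a turn (within 30 degrees), the bar still home (x of bar_center in the frame of clamp above -0.023 m and contact force between head and bar between 13.8 and 20.6 N), for 0.2 s.
At the end, for the whole second after the job is handed in: The bar is home against the column within 3 mm, at rest, and the foot presses it as after a quarter of a turn past first touch, give or take 30 degrees (13.8 to 20.6 N); the robot has let go (all of step 3 and linear speed of bar below 0.01 m/s).
It fails at once if the foot presses the bar with more than 32 N (more than half a turn past touch): the joint cracks (contact force between head and bar above 32 N).
It fails at once if the fingers push or squeeze the bar with more than 45 N (contact force between the fingers and bar above 45 N).
It fails at once if the foot is screwed onto the bar before it is home (not (x of bar_center in the frame of clamp above -0.023 m) and contact force between head and bar above 3 N).
It fails at once if the jar, the carton or the lump is moved by more than 20 mm (distance of any of jar, carton, lump from where it was at the start of the episode above 0.02 m).
It also fails if it takes over 72 s, if anything falls off the work surface, if the arm or the gripper's body presses on something with over 40 N, if the wrist force passes 120 N, or if a joint passes its speed limit or range.

## Robot

A 7-joint arm with a two-finger parallel gripper is mounted at the origin on the work surface. World frame = base frame: x ahead of the robot, y to its left, z up, the work surface at z = 0. Lengths are in m, angles in rad, forces in N, time in s.
With the tool pointing down it reaches from about 0.35 to 0.9 m from the base axis. Payload 8.1 kg.
Tool frame: the origin (TCP) lies midway between the tips of the shut fingers; the grasp point (between the pads) lies 19 mm behind it (r.grasp_offset is the distance from the TCP to the grasp point, in m); z points along the fingers, y is the line along which they close (so a half turn about z gives the same grasp; the last joint's range is limited). The gripper opens to 92 mm and grips with 3 to 60 N. Pads are 19 mm wide; open, the fingers measure 130 mm over their backs; the gripper's body (75 mm by 190 mm) begins 47 mm behind the grasp point.
Start: joints at [-1.404, 0.434, 0.025, 1.573, -0.012, 1.134, -0.075], TCP at [0.167, 0.602, 0.227] pointing down, gripper open.
Joint ranges: [-2.62, 2.62], [-0.44, 2.09], [-1.27, 1.32], [0.08, 2.57], [-1.32, 4.46], [0.12, 2], [-2.74, 2.74]. Speed limits (rad/s): [2.22, 2.22, 3.01, 3.01, 3.14, 3.14, 3.14].

## Interface

Orientations are given as a rotation vector (axis times angle).
In Python, from cell import state, cams, order, r gives the robot as it stands.
- The arm moves only by the tool move_arm, never from a script. Its arguments are lists of equal length, an entry for each row: "slide": the shift along the tool's x, y, z each as a share of 0.03 m, from -1 to 1, a list of three; "twist": the turn, a rotation vector about the tool's x, y, z each as a share of 0.12 rad, from -1 to 1, a list of three. In form: {"slide": [[tx, ty, tz], ...], "twist": [[wx, wy, wz], ...]}. A call has 1 to 12 rows; each row shifts and turns the commanded pose from where the row before left it, along the tool's axes as they then stand; what a row does not reach is not made up. A row lasts 1/12 s, in which the tool goes at most 41.7 mm and 7.16 degrees, less where a joint would pass 70% of its speed; a pose out of reach is approached as far as the arm can. A call with a number of a shift or a turn outside -1 to 1 is refused whole. A call with a gripper value outside its range is refused whole. "grip" is the gripper command: -1 is shut, 1 is fully open, values between are in proportion, set as the call begins (left out, the last holds). The fingers move at their own pace and stop on an object; "squeeze" is the grip in N (left out, the last holds). Time passes only in rows, so rows that do not move let the fingers close. It gives the time, the measured TCP pose, the force, the opening and the grip force at its end, in the units of the state.
- state(): the state, without advancing time (a new reading comes with each control period).
- cams.grab_frame(name): name is "side" or "top"; returns the picture (400x640x3 uint8, blue, green, red); there is no depth.
- cams.camera_info(name): a dict with "K" (3x3 intrinsics, pixels), "T" (4x4, takes a point from camera to world coordinates). Camera axes: x right, y down, z forward; pixel columns grow to the right and rows downward; lengths in m; the calibration is good to about 2 mm. A picture is of the moment at which its call begins. camera_info takes no time and is no camera call.
- order.finish_job(): hands the job in; it is judged then, once.
The state is a dict: "time": time; "joint_pos": joint angles; "qd": joint speeds; "joint_efforts": joint torques, N m; "tool_pos": TCP position; "tool_rot": TCP orientation; "wrist_force": force on the tool from outside, world axes, zero at the start; "ft_torque": the same for the moment, N m; "finger_gap": finger opening in m; "grasp_force": force on a finger pad.
Only numpy, scipy, OpenCV 4.12 (cv2) and the standard library are available. Lean on these libraries where they do the work, as an engineer would, in place of code of your own. Each camera call takes 0.05 s, during which the arm holds its last target. There are 200 camera calls.

## Working session

There is one attempt and no reset: what is moved stays moved. The work goes in short steps, Python scripts to look and compute and a tool call to move; the robot and the scene stay as the last step left them, time stands still between calls to the robot, and variables do not carry over. Pictures are saved under pics/ and viewed, at most 10 in all, crops included, and the job is handed in when it is done.

Besides the shell and the picture viewer there is one more tool, called as name(argument=value, ...) on one line, values as JSON. move_arm: Moves the arm, as the interface text tells. Its arguments: {"type":"object","properties":{"slide":{"type":"array","items":{"type":"array","items":{"type":"number"}}},"twist":{"type":"array","items":{"type":"array","items":{"type":"number"}}},"grip":{"type":"number"},"squeeze":{"type":"number"}},"required":["slide","twist"]}

```bash
mkdir -p pics; python3 - <<'E'
from cell import state,cams,r
import cv2,numpy as np
for n in("side","top"):
    cv2.imwrite(f"pics/{n}0.png",cams.grab_frame(n)); i=cams.camera_info(n); print(n,np.round(i["K"],1).tolist(),np.round(i["T"],4).tolist())
s=state(); print(s); print(r.grasp_offset)
E
```

```text
side [[406.4, 0.0, 315.0], [0.0, 406.4, 198.8], [0.0, 0.0, 1.0]] [[0.7719, -0.4081, 0.4874, 0.1466], [-0.6357, -0.4944, 0.5929, -0.5221], [-0.001, -0.7675, -0.641, 0.6951], [0.0, 0.0, 0.0, 1.0]]
top [[411.0, 0.0, 315.0], [0.0, 411.0, 196.0], [0.0, 0.0, 1.0]] [[-0.016, -0.996, 0.0884, 0.4822], [-0.9997, 0.0174, 0.0149, 0.0377], [-0.0164, -0.0882, -0.996, 1.0834], [0.0, 0.0, 0.0, 1.0]]
{'time': 0.1, 'joint_pos': array([-1.40365102,  0.43511788,  0.0249715 ,  1.573998  , -0.0115737 ,
        1.13401912, -0.07506741]), 'qd': array([ 0.00149331,  0.0002451 , -0.00044698, -0.00383253,  0.0009475 ,
        0.00019664,  0.00279824]), 'joint_efforts': array([ 3.75132251e-03, -6.69122386e+01,  9.88411009e-01, -3.15143323e+01,
       -6.04048348e-02,  3.73407640e-02,  1.06229422e-04]), 'tool_pos': array([0.16648953, 0.60193898, 0.22604859]), 'tool_rot': array([-4.22463053e-01, -3.11301790e+00,  2.19498692e-03]), 'wrist_force': array([-0.19220228,  0.2429979 ,  0.0060479 ]), 'ft_torque': array([-0.0130527 ,  0.04908214,  0.02467121]), 'grasp_force': 0.0, 'finger_gap': 0.09180526266878275}
0.0188
```

View pics/side0.png

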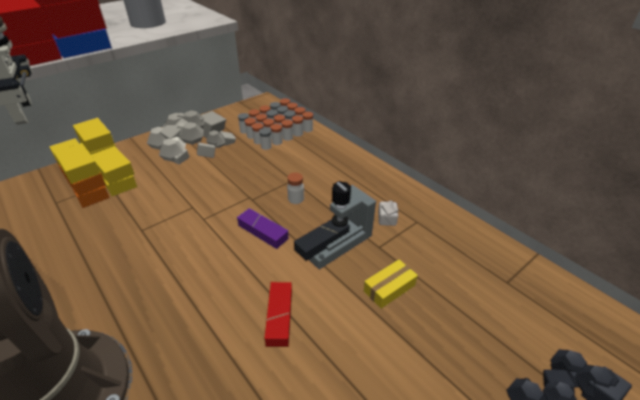

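View pics/top0.png

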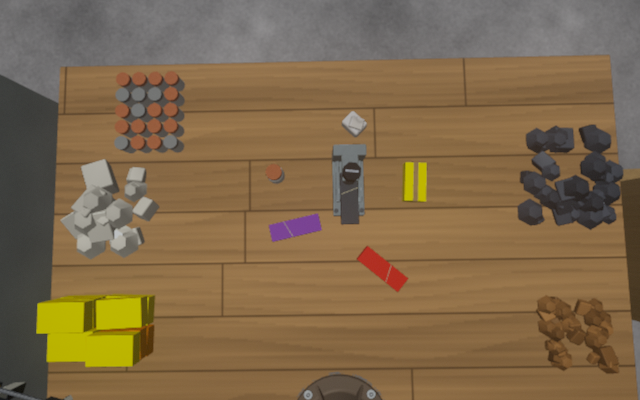

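Bar candidates in the top view are dark grey on the clamp (349,203), purple (295,228) and red (382,268). By the description I want the dark grey one. The bystanders are the jar (275,174), carton (415,182) and lump (354,123). Next I take one close crop of the clamp from both cameras.

```bash
cat > h.py <<'E'
from cell import state,cams,order,r
import cv2,numpy as np
from scipy.spatial.transform import Rotation as R
def ray(n,u,v,z):
    i=cams.camera_info(n);K,T=np.array(i["K"]),np.array(i["T"])
    d=T[:3,:3]@np.linalg.solve(K,[u,v,1]);o=T[:3,3]
    return o+d*(z-o[2])/d[2]
def proj(n,p):
    i=cams.camera_info(n);K,T=np.array(i["K"]),np.array(i["T"])
    c=K@(T[:3,:3].T@(np.array(p)-T[:3,3]));return c[:2]/c[2]
def crop(img,u0,v0,w,h,s): return cv2.resize(img[v0:v0+h,u0:u0+w],None,fx=s,fy=s,interpolation=cv2.INTER_CUBIC)
E
python3 - <<'E'
from h import *
a=crop(cv2.imread("pics/top0.png"),310,135,80,100,6); b=crop(cv2.imread("pics/side0.png"),285,175,100,100,6)[:,:]
b=cv2.resize(b,(320*600//600*1,600)) if 0 else crop(cv2.imread("pics/side0.png"),290,175,50*1+35,100,6)[:, :]
b=b[:, :320*2]
im=np.hstack([a,b]); im=cv2.resize(im,None,fx=.8,fy=.8); print(im.shape); cv2.imwrite("pics/c0.png",im)
E
```

```text
(480, 792, 3)
```

View pics/c0.png

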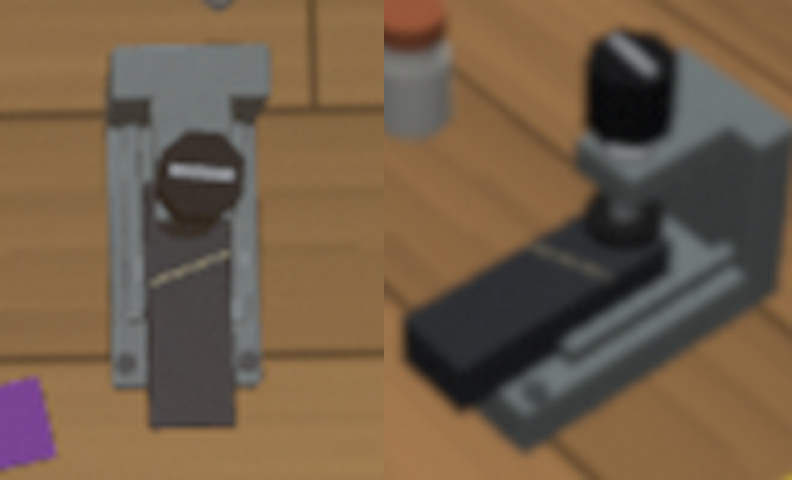

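```bash
python3 - <<'E'
from h import *
f=lambda n,x,y,z:ray(n,(310 if n=="top" else 290-80)+(x+.5)/4.8-.5,(135 if n=="top" else 175)+(y+.5)/4.8-.5,z)
for nm,n,x,y,z in [("bedL","top",110,387,.03),("bedR","top",260,385,.03),("colbL","top",113,46,.112),("colbR","top",268,44,.112),("colfL","top",113,100,.112),("colfR","top",268,98,.112),
 ("knobtop","top",202,172,.163),("barL","top",150,428,.06),("barR","top",234,427,.06),("s bar near L","side",408,315,.06),("s bar near R","side",463,374,.06),("s bed corner","side",525,420,.03),("s knobtop","side",634,58,.163),
 ("stripeA","top",170,170,.163),("stripeB","top",235,175,.163)]:
    if n=="side": x=x-384+384 -384+0+384*0+ (290-210)*4.8  # left picture 384 wide
    print(nm,np.round(f(n,x,y,z),4))
print("jar",ray("top",275,174,.075),"carton",ray("top",415,182,.035),"lump",ray("top",354,123,.045))
s=state();print(R.from_rotvec(s['tool_rot']).as_matrix().round(3))
E
```

```text
bedL [0.5254 0.0094 0.03  ]
bedR [ 0.5251 -0.0705  0.03  ]
colbL [0.6923 0.0067 0.112 ]
colbR [ 0.6918 -0.0706  0.112 ]
colfL [0.665  0.0073 0.112 ]
colfR [ 0.6645 -0.0699  0.112 ]
knobtop [ 0.6203 -0.0323  0.163 ]
barL [ 0.5026 -0.0101  0.06  ]
barR [ 0.5024 -0.0535  0.06  ]
s bar near L [ 0.506  -0.0149  0.06  ]
s bar near R [ 0.5028 -0.0589  0.06  ]
s bed corner [ 0.5238 -0.0765  0.03  ]
s knobtop [ 0.6202 -0.0351  0.163 ]
stripeA [ 0.6215 -0.0173  0.163 ]
stripeB [ 0.6186 -0.0477  0.163 ]
jar [0.62810247 0.15108112 0.075     ] carton [ 0.60666088 -0.20306601  0.035     ] lump [ 0.76109175 -0.05014051  0.045     ]
[[-0.964  0.267 -0.   ]
 [ 0.267  0.964 -0.001]
 [-0.    -0.001 -1.   ]]
```

Measured: screw axis at about (0.620, -0.032), clamp yaw about 0, bar near end at x about 0.503 (32 mm short, within the stated 25 to 45 mm). The bed and column edges agree with the given sizes, and the crop confirms the dark grey bar with a pale glue line. I'll turn the tool so its axes are square to the clamp, shut the fingers and travel to the point before the bar end.

move_arm(slide=[[0,0,0],[0,0,0],[0,0,0],[-0.445,-0.96,0],[-0.445,-0.96,0],[-0.445,-0.96,0],[-0.445,-0.96,0],[-0.445,-0.96,0],[-0.445,-0.96,0],[-0.445,-0.96,0],[-0.445,-0.96,0],[-0.445,-0.96,0]], twist=[[0,0,-0.75],[0,0,-0.75],[0,0,-0.75],[0,0,0],[0,0,0],[0,0,0],[0,0,0],[0,0,0],[0,0,0],[0,0,0],[0,0,0],[0,0,0]], grip=-1, squeeze=10)

```text
time: 1.1
tool_pos: [0.2871, 0.3415, 0.2266]
tool_rot: [0.0, -3.141, 0.0]
wrist_force: [1.1, 0.7, -0.1]
finger_gap: 0.0164
grasp_force: 0.0
```

move_arm(slide=[[-0.445,-0.96,0],[-0.445,-0.96,0],[-0.445,-0.96,0],[-0.445,-0.96,0],[-0.445,-0.96,0],[-0.445,-0.96,0],[-0.445,-0.96,0],[-0.445,-0.96,0],[-0.445,-0.96,0],[-0.445,-0.96,0],[-0.445,-0.96,0],[0,0,0]], twist=[[0,0,0],[0,0,0],[0,0,0],[0,0,0],[0,0,0],[0,0,0],[0,0,0],[0,0,0],[0,0,0],[0,0,0],[0,0,0],[0,0,0]])

```text
time: 2.1
tool_pos: [0.4354, 0.0208, 0.2269]
tool_rot: [0.01, 3.14, -0.003]
wrist_force: [0.1, 0.1, 0.2]
finger_gap: 0.0002
grasp_force: 0.0
```

```bash
cat > st.py <<'E'
from h import *
s=state();print(round(s['time'],2),'pos',s['tool_pos'].round(4),'q',s['joint_pos'].round(2),'F',s['wrist_force'].round(2),'M',s['ft_torque'].round(3),s['grasp_force'],round(s['finger_gap'],4));print(R.from_rotvec(s['tool_rot']).as_matrix().round(3).tolist())
E
python3 st.py
```

```text
2.1 pos [0.4354 0.0208 0.2269] q [-0.52  0.12  0.39  2.03 -0.05  1.    1.46] F [0.12 0.15 0.19] M [ 0.018 -0.03   0.017] 0.0 0.0002
[[-1.0, 0.007, 0.001], [0.007, 1.0, -0.002], [-0.001, -0.002, -1.0]]
```

move_arm(slide=[[-0.4,-0.88,0],[-0.4,-0.88,0],[0,0,0.8],[0,0,0.8],[0,0,0.8],[0,0,0.8],[0,0,0.8],[0,0,0.8],[0,0,0.7],[0,0,0.5],[0,0,0],[0,0,0]], twist=[[0,0,0],[0,0,0],[0,0,0],[0,0,0],[0,0,0],[0,0,0],[0,0,0],[0,0,0],[0,0,0],[0,0,0],[0,0,0],[0,0,0]])

```text
time: 3.1
tool_pos: [0.457, -0.0264, 0.0463]
tool_rot: [-0.0, -3.139, 0.0]
wrist_force: [-0.4, -0.0, 0.4]
finger_gap: 0.0002
grasp_force: 0.0
```

```bash
python3 st.py
```

```text
3.1 pos [ 0.457  -0.0264  0.0463] q [-0.32  0.44  0.34  2.18 -0.27  0.56  1.79] F [-0.36 -0.    0.41] M [-0.012  0.014  0.016] 0.0 0.0002
[[-1.0, 0.0, -0.002], [0.0, 1.0, -0.0], [0.002, -0.0, -1.0]]
```

move_arm(slide=[[0,-0.19,0.2],[-0.35,0,0],[-0.35,0,0],[-0.15,0,0],[-0.1,0,0],[-0.1,0,0],[-0.1,0,0],[-0.1,0,0],[-0.1,0,0],[-0.1,0,0]], twist=[[0,0,0],[0,0,0],[0,0,0],[0,0,0],[0,0,0],[0,0,0],[0,0,0],[0,0,0],[0,0,0],[0,0,0]])

```text
time: 3.93
tool_pos: [0.4991, -0.0319, 0.0404]
tool_rot: [0.0, -3.138, -0.001]
wrist_force: [-6.1, 0.3, 5.1]
finger_gap: 0.0005
grasp_force: 3.3
```

move_arm(slide=[[-0.08,0,0],[-0.08,0,0],[-0.08,0,0],[-0.08,0,0],[-0.08,0,0],[-0.08,0,0],[-0.08,0,0]], twist=[[0,0,0],[0,0,0],[0,0,0],[0,0,0],[0,0,0],[0,0,0],[0,0,0]])

```text
time: 4.52
tool_pos: [0.5183, -0.0321, 0.0407]
tool_rot: [0.0, -3.142, 0.0]
wrist_force: [-1.4, -1.1, -1.4]
finger_gap: 0.0004
grasp_force: 0.9
```

```bash
python3 st.py
```

```text
4.52 pos [ 0.5183 -0.0321  0.0407] q [-0.29  0.52  0.33  2.04 -0.28  0.62  1.81] F [-1.42 -1.08 -1.41] M [-0.004  0.407  0.043] 0.8688401151448488 0.0004
[[-1.0, -0.0, -0.0], [-0.0, 1.0, -0.0], [0.0, -0.0, -1.0]]
```

Now millimetre steps, watching for the force rise at the column.

move_arm(slide=[[-0.04,0,0],[-0.04,0,0],[-0.04,0,0],[-0.04,0,0],[-0.04,0,0]], twist=[[0,0,0],[0,0,0],[0,0,0],[0,0,0],[0,0,0]])

```text
time: 4.93
tool_pos: [0.5236, -0.0321, 0.0407]
tool_rot: [-0.0, -3.141, -0.0]
wrist_force: [-1.5, -0.1, -1.6]
finger_gap: 0.0006
grasp_force: 1.0
```

move_arm(slide=[[-0.03,0,0],[0,0,0]], twist=[[0,0,0],[0,0,0]])

```text
time: 5.1
tool_pos: [0.5242, -0.0321, 0.0407]
tool_rot: [0.0, -3.14, -0.0]
wrist_force: [-4.9, 0.1, 2.9]
finger_gap: 0.0003
grasp_force: 2.7
```

move_arm(slide=[[-0.04,0,0],[-0.04,0,0],[0,0,0]], twist=[[0,0,0],[0,0,0],[0,0,0]])

```text
time: 5.35
tool_pos: [0.5242, -0.0321, 0.0404]
tool_rot: [-0.0, -3.136, -0.001]
wrist_force: [-12.9, 0.1, 9.3]
finger_gap: 0.0006
grasp_force: 6.3
```

move_arm(slide=[[-0.03,0,0],[0,0,0]], twist=[[0,0,0],[0,0,0]])

```text
time: 5.52
tool_pos: [0.5242, -0.0321, 0.0403]
tool_rot: [-0.0, -3.134, -0.001]
wrist_force: [-15.4, 0.2, 12.7]
finger_gap: 0.0003
grasp_force: 7.7
```

The force rose to 15 N with no further travel at x=0.5242 (0.526 expected), so the bar is home. Backing off, rising, opening and pre-turning the wrist counter-clockwise for range.

move_arm(slide=[[0.15,0,0],[0.5,0,0],[0.5,0,0],[0,0,-0.9],[0,0,-0.9],[0,0,-0.9],[0,0,-0.9],[0,0,-0.9],[0,0,-0.9],[0,0,-0.9],[0,0,0],[0,0,0]], twist=[[0,0,0],[0,0,0],[0,0,0],[0,0,0],[0,0,0],[0,0,0],[0,0,0],[0,0,0],[0,0,0],[0,0,0],[0,0,0],[0,0,0]])

```text
time: 6.52
tool_pos: [0.4956, -0.032, 0.2315]
tool_rot: [-0.001, 3.136, 0.001]
wrist_force: [0.7, -0.4, 0.2]
finger_gap: 0.0007
grasp_force: 0.0
```

```bash
python3 st.py; python3 - <<'E'
from h import *
t=cams.grab_frame("top");d=cams.grab_frame("side")
im=np.hstack([crop(t,310,135,80,100,4.8),crop(d,290,175,85,100,4.8)]);cv2.imwrite("pics/c1.png",im)
E
```

```text
6.52 pos [ 0.4956 -0.032   0.2315] q [-0.41  0.22  0.45  1.9  -0.11  1.04  1.66] F [ 0.67 -0.44  0.17] M [ 0.001  0.06  -0.037] 0.0 0.0007
[[-1.0, -0.0, 0.005], [-0.0, 1.0, 0.001], [-0.005, 0.001, -1.0]]
```

View pics/c1.png

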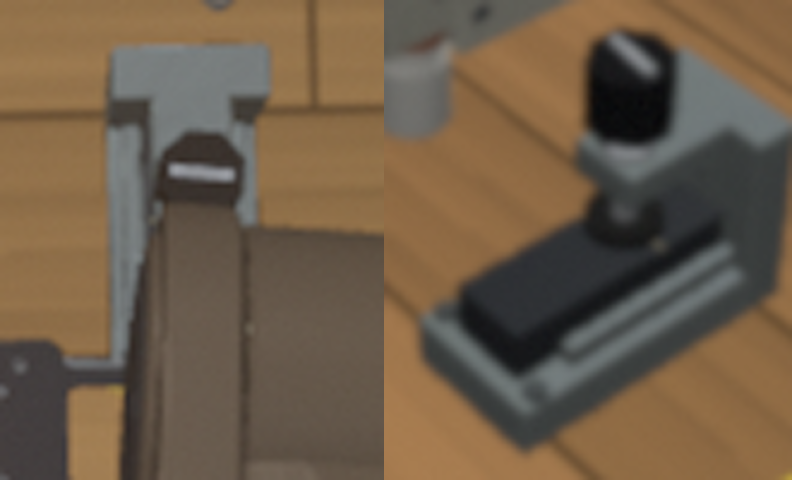

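The side view shows the bar slid in to the column (near corners about (463,292) and (517,372)), with the foot still clear and the knob stripe unturned. Moving over the knob.

move_arm(slide=[[-0.83,0,0],[-0.83,0,0],[-0.83,0,0],[-0.83,0,0],[-0.83,0,0],[0,0,0.3],[0,0,0.3],[0,0,0],[0,0,0],[0,0,0]], twist=[[0,0,0],[0,0,0],[0,0,0],[0,0,0],[0,0,0],[0,0,-1],[0,0,-1],[0,0,-1],[0,0,-1],[0,0,-1]], grip=1)

```text
time: 7.45
tool_pos: [0.6176, -0.032, 0.2097]
tool_rot: [0.937, -2.996, -0.001]
wrist_force: [-0.4, 0.1, 0.8]
finger_gap: 0.0627
grasp_force: 0.0
```

move_arm(slide=[[0,0,0],[0,0,0]], twist=[[0,0,0],[0,0,0]])

```text
time: 7.62
tool_pos: [0.6178, -0.0322, 0.2105]
tool_rot: [0.922, -3.002, -0.001]
wrist_force: [-0.2, 0.6, -0.6]
finger_gap: 0.0762
grasp_force: 0.0
```

```bash
python3 st.py; python3 - <<'E'
from h import *
f=lambda x,y,z:ray("side",290+(x-384+.5)/4.8-.5,175+(y+.5)/4.8-.5,z)
print("bar end",f(463,292,.06),f(517,374-40,.06))
E
```

```text
7.62 pos [ 0.6178 -0.0322  0.2105] q [-0.24  0.44  0.29  1.63 -0.14  1.09  2.26] F [-0.18  0.59 -0.57] M [ 0.083  0.03  -0.03 ] 0.0 0.0762
[[-0.828, -0.561, -0.002], [-0.561, 0.828, 0.0], [0.001, 0.001, -1.0]]
bar end [ 0.53435225 -0.0192834   0.06      ] [ 0.53651554 -0.05541594  0.06      ]
```

move_arm(slide=[[-0.055,-0.04,0.5],[0,0,0.6],[0,0,0.6],[0,0,0.6],[0,0,0.4],[0,0,0],[0,0,0]], twist=[[0,0,0],[0,0,0],[0,0,0],[0,0,0],[0,0,0],[0,0,0],[0,0,0]])

```text
time: 8.2
tool_pos: [0.6199, -0.0321, 0.1302]
tool_rot: [0.925, -3.001, -0.0]
wrist_force: [1.0, 0.2, -0.2]
finger_gap: 0.092
grasp_force: 0.0
```

move_arm(slide=[[0,0,0],[0,0,0],[0,0,0],[0,0,0],[0,0,0],[0,0,0],[0,0,0],[0,0,0]], twist=[[0,0,0],[0,0,0],[0,0,0],[0,0,0],[0,0,0],[0,0,0],[0,0,0],[0,0,0]], grip=-1, squeeze=25)

```text
time: 8.87
tool_pos: [0.6202, -0.0321, 0.1308]
tool_rot: [-0.928, 3.001, 0.0]
wrist_force: [-0.7, 0.6, -0.4]
finger_gap: 0.0427
grasp_force: 0.0
```

```bash
python3 st.py
```

```text
8.87 pos [ 0.6202 -0.0321  0.1308] q [-0.22  0.52  0.27  1.71 -0.17  0.93  2.29] F [-0.67  0.63 -0.36] M [0.047 0.087 0.02 ] 0.0 0.0427
[[-0.825, -0.565, 0.0], [-0.565, 0.825, 0.0], [-0.0, 0.0, -1.0]]
```

move_arm(slide=[[0,0,0],[0,0,0],[0,0,0],[0,0,0]], twist=[[0,0,0],[0,0,0],[0,0,0],[0,0,0]])

```text
time: 9.2
tool_pos: [0.6205, -0.0325, 0.1308]
tool_rot: [-0.928, 3.001, -0.001]
wrist_force: [1.2, -1.9, 0.3]
finger_gap: 0.0404
grasp_force: 25.0
```

```bash
python3 st.py
```

```text
9.2 pos [ 0.6205 -0.0325  0.1308] q [-0.22  0.52  0.27  1.71 -0.17  0.93  2.29] F [ 1.17 -1.93  0.32] M [-0.359 -0.337  0.053] 24.997469088993967 0.0404
[[-0.825, -0.565, 0.001], [-0.565, 0.825, -0.0], [-0.0, -0.001, -1.0]]
```

Gripped at 40.4 mm on the flats. Turning clockwise, following the descent and logging the moment.

move_arm(slide=[[0,0,0.0064],[0,0,0.0064],[0,0,0.0064],[0,0,0.0064]], twist=[[0,0,1],[0,0,1],[0,0,1],[0,0,0.8]])

```text
time: 9.53
tool_pos: [0.6206, -0.0327, 0.1301]
tool_rot: [-0.216, 3.133, -0.001]
wrist_force: [1.3, -2.8, -1.2]
finger_gap: 0.0403
grasp_force: 25.0
```

```bash
cat > k.py <<'E'
from h import *
s=state();m=R.from_rotvec(s['tool_rot']).as_matrix()
print(round(s['time'],2),'yaw',round(np.arctan2(m[1,0],m[0,0]),3),'pos',s['tool_pos'].round(4),'F',s['wrist_force'].round(1),'M',s['ft_torque'].round(3),'j7',s['joint_pos'][6].round(2),'eff7',s['joint_efforts'][6].round(3),'gf',round(s['grasp_force'],1),round(s['finger_gap'],4))
E
python3 k.py
```

```text
9.53 yaw -3.004 pos [ 0.6206 -0.0327  0.1301] F [ 1.3 -2.8 -1.2] M [-0.468 -0.467 -0.007] j7 1.9 eff7 1.528 gf 25.0 0.0403
```

move_arm(slide=[[0,0,0.0064]], twist=[[0,0,0.6]])

```text
time: 9.62
tool_pos: [0.6207, -0.0327, 0.13]
tool_rot: [-0.104, 3.139, -0.001]
wrist_force: [2.7, -3.6, 0.4]
finger_gap: 0.0405
grasp_force: 25.0
```

```bash
python3 k.py
```

```text
9.62 yaw -3.075 pos [ 0.6207 -0.0327  0.13  ] F [ 2.7 -3.6  0.4] M [-0.544 -0.443  0.051] j7 1.84 eff7 0.919 gf 25.0 0.0405
```

move_arm(slide=[[0,0,0.0064]], twist=[[0,0,0.6]])

```text
time: 9.7
tool_pos: [0.6207, -0.0327, 0.1298]
tool_rot: [0.006, 3.141, -0.001]
wrist_force: [1.8, -3.0, 1.6]
finger_gap: 0.0406
grasp_force: 25.0
```

```bash
python3 k.py
```

```text
9.7 yaw 3.138 pos [ 0.6207 -0.0327  0.1298] F [ 1.8 -3.   1.6] M [-0.581 -0.368  0.021] j7 1.78 eff7 1.36 gf 25.0 0.0406
```

move_arm(slide=[[0,0,0.0064]], twist=[[0,0,0.7]])

```text
time: 9.78
tool_pos: [0.6207, -0.0328, 0.1297]
tool_rot: [0.138, 3.137, -0.001]
wrist_force: [1.5, -3.1, 1.1]
finger_gap: 0.0405
grasp_force: 25.0
```

```bash
python3 k.py
```

```text
9.78 yaw 3.054 pos [ 0.6207 -0.0328  0.1297] F [ 1.5 -3.1  1.1] M [-0.604 -0.335  0.079] j7 1.71 eff7 1.933 gf 25.0 0.0405
```

move_arm(slide=[[0,0,0.0064]], twist=[[0,0,0.7]])

```text
time: 9.87
tool_pos: [0.6207, -0.0328, 0.1296]
tool_rot: [0.27, 3.129, -0.001]
wrist_force: [1.3, -3.0, 1.6]
finger_gap: 0.0406
grasp_force: 25.0
```

```bash
python3 k.py
```

```text
9.87 yaw 2.969 pos [ 0.6207 -0.0328  0.1296] F [ 1.3 -3.   1.6] M [-0.582 -0.315  0.029] j7 1.64 eff7 1.765 gf 25.0 0.0406
```

move_arm(slide=[[0,0,0.0064]], twist=[[0,0,0.7]])

```text
time: 9.95
tool_pos: [0.6207, -0.0329, 0.1294]
tool_rot: [0.402, 3.114, -0.001]
wrist_force: [2.0, -4.1, 2.1]
finger_gap: 0.0403
grasp_force: 25.0
```

```bash
python3 k.py
```

```text
9.95 yaw 2.885 pos [ 0.6207 -0.0329  0.1294] F [ 2.  -4.1  2.1] M [-0.705 -0.289 -0.031] j7 1.57 eff7 1.717 gf 25.0 0.0403
```

move_arm(slide=[[0,0,0.0064]], twist=[[0,0,0.7]])

```text
time: 10.03
tool_pos: [0.6207, -0.0329, 0.1293]
tool_rot: [0.532, 3.095, -0.001]
wrist_force: [1.1, -3.6, 1.9]
finger_gap: 0.0406
grasp_force: 25.0
```

```bash
python3 k.py
```

```text
10.03 yaw 2.801 pos [ 0.6207 -0.0329  0.1293] F [ 1.1 -3.6  1.9] M [-0.675 -0.375  0.098] j7 1.5 eff7 1.71 gf 25.0 0.0406
```

move_arm(slide=[[0,0,0.0064]], twist=[[0,0,0.7]])

```text
time: 10.12
tool_pos: [0.6207, -0.033, 0.1291]
tool_rot: [0.662, 3.07, -0.001]
wrist_force: [1.1, -3.1, 3.5]
finger_gap: 0.0403
grasp_force: 25.0
```

```bash
python3 k.py
```

```text
10.12 yaw 2.717 pos [ 0.6207 -0.033   0.1291] F [ 1.1 -3.1  3.5] M [-0.763 -0.231  0.072] j7 1.43 eff7 1.707 gf 25.0 0.0403
```

move_arm(slide=[[0,0,0.0064]], twist=[[0,0,0.7]])

```text
time: 10.2
tool_pos: [0.6207, -0.033, 0.129]
tool_rot: [0.79, 3.039, -0.001]
wrist_force: [0.6, -3.2, 3.0]
finger_gap: 0.0407
grasp_force: 25.0
```

```bash
python3 k.py
```

```text
10.2 yaw 2.633 pos [ 0.6207 -0.033   0.129 ] F [ 0.6 -3.2  3. ] M [-0.777 -0.206  0.06 ] j7 1.36 eff7 1.704 gf 25.0 0.0407
```

move_arm(slide=[[0,0,0.0064]], twist=[[0,0,0.7]])

```text
time: 10.28
tool_pos: [0.6207, -0.0331, 0.1288]
tool_rot: [0.917, 3.003, -0.001]
wrist_force: [0.1, -3.2, 3.4]
finger_gap: 0.0404
grasp_force: 25.0
```

```bash
python3 k.py
```

```text
10.28 yaw 2.549 pos [ 0.6207 -0.0331  0.1288] F [ 0.1 -3.2  3.4] M [-0.766 -0.158  0.056] j7 1.29 eff7 1.701 gf 25.0 0.0404
```

move_arm(slide=[[0,0,0.0064]], twist=[[0,0,0.7]])

```text
time: 10.37
tool_pos: [0.6207, -0.0331, 0.1286]
tool_rot: [1.042, 2.962, -0.001]
wrist_force: [0.3, -4.1, 3.8]
finger_gap: 0.0405
grasp_force: 25.0
```

```bash
python3 k.py
```

```text
10.37 yaw 2.465 pos [ 0.6207 -0.0331  0.1286] F [ 0.3 -4.1  3.8] M [-0.831 -0.131  0.022] j7 1.22 eff7 1.698 gf 25.0 0.0405
```

move_arm(slide=[[0,0,0.0064]], twist=[[0,0,0.7]])

```text
time: 10.45
tool_pos: [0.6207, -0.0331, 0.1285]
tool_rot: [1.166, 2.916, -0.0]
wrist_force: [-0.2, -3.4, 4.6]
finger_gap: 0.0407
grasp_force: 25.0
```

```bash
python3 k.py
```

```text
10.45 yaw 2.381 pos [ 0.6207 -0.0331  0.1285] F [-0.2 -3.4  4.6] M [-0.828 -0.114  0.02 ] j7 1.15 eff7 1.696 gf 25.0 0.0407
```

move_arm(slide=[[0,0,0.0064]], twist=[[0,0,0.7]])

```text
time: 10.53
tool_pos: [0.6207, -0.0332, 0.1284]
tool_rot: [1.287, 2.864, -0.001]
wrist_force: [-1.1, -4.7, 5.9]
finger_gap: 0.0405
grasp_force: 25.0
```

```bash
python3 k.py
```

```text
10.53 yaw 2.297 pos [ 0.6207 -0.0332  0.1284] F [-1.1 -4.7  5.9] M [-0.853 -0.016  0.051] j7 1.09 eff7 1.693 gf 25.0 0.0405
```

move_arm(slide=[[0,0,0.0064]], twist=[[0,0,0.7]])

```text
time: 10.62
tool_pos: [0.6207, -0.0332, 0.1282]
tool_rot: [1.406, 2.807, -0.0]
wrist_force: [-0.8, -3.9, 6.3]
finger_gap: 0.0408
grasp_force: 25.0
```

```bash
python3 k.py
```

```text
10.62 yaw 2.213 pos [ 0.6207 -0.0332  0.1282] F [-0.8 -3.9  6.3] M [-0.865  0.066 -0.053] j7 1.02 eff7 1.692 gf 25.0 0.0408
```

move_arm(slide=[[0,0,0.0064]], twist=[[0,0,0.7]])

```text
time: 10.7
tool_pos: [0.6207, -0.0332, 0.1281]
tool_rot: [1.523, 2.746, -0.0]
wrist_force: [-1.2, -4.2, 6.3]
finger_gap: 0.0404
grasp_force: 25.0
```

```bash
python3 k.py
```

```text
10.7 yaw 2.129 pos [ 0.6207 -0.0332  0.1281] F [-1.2 -4.2  6.3] M [-0.922  0.152  0.053] j7 0.95 eff7 1.69 gf 25.0 0.0404
```

move_arm(slide=[[0,0,0.0064]], twist=[[0,0,0.7]])

```text
time: 10.78
tool_pos: [0.6206, -0.0333, 0.1279]
tool_rot: [1.637, 2.68, -0.0]
wrist_force: [-0.8, -4.5, 6.5]
finger_gap: 0.0409
grasp_force: 25.0
```

```bash
python3 k.py
```

```text
10.78 yaw 2.045 pos [ 0.6206 -0.0333  0.1279] F [-0.8 -4.5  6.5] M [-0.951  0.145 -0.047] j7 0.88 eff7 1.688 gf 25.0 0.0409
```

move_arm(slide=[[0,0,0.0064]], twist=[[0,0,0.7]])

```text
time: 10.87
tool_pos: [0.6206, -0.0333, 0.1278]
tool_rot: [1.748, 2.608, -0.0]
wrist_force: [-0.5, -4.0, 7.0]
finger_gap: 0.0404
grasp_force: 25.0
```

```bash
python3 k.py
```

```text
10.87 yaw 1.961 pos [ 0.6206 -0.0333  0.1278] F [-0.5 -4.   7. ] M [-0.97   0.17   0.067] j7 0.81 eff7 1.686 gf 25.0 0.0404
```

move_arm(slide=[[0,0,0]], twist=[[0,0,0.7]])

```text
time: 10.95
tool_pos: [0.6205, -0.0333, 0.1277]
tool_rot: [1.856, 2.533, -0.0]
wrist_force: [-1.2, -4.6, 4.3]
finger_gap: 0.0406
grasp_force: 25.0
```

```bash
python3 k.py
```

```text
10.95 yaw 1.877 pos [ 0.6205 -0.0333  0.1277] F [-1.2 -4.6  4.3] M [-0.95   0.067  0.063] j7 0.74 eff7 1.69 gf 25.0 0.0406
```

move_arm(slide=[[0,0,0]], twist=[[0,0,0.7]])

```text
time: 11.03
tool_pos: [0.6205, -0.0333, 0.1276]
tool_rot: [1.961, 2.453, -0.0]
wrist_force: [-0.6, -4.6, 4.0]
finger_gap: 0.0403
grasp_force: 25.0
```

```bash
python3 k.py
```

```text
11.03 yaw 1.793 pos [ 0.6205 -0.0333  0.1276] F [-0.6 -4.6  4. ] M [-1.026  0.004 -0.044] j7 0.67 eff7 1.684 gf 25.0 0.0403
```

move_arm(slide=[[0,0,0]], twist=[[0,0,0.7]])

```text
time: 11.12
tool_pos: [0.6204, -0.0333, 0.1275]
tool_rot: [2.062, 2.368, -0.0]
wrist_force: [-1.7, -4.0, 3.2]
finger_gap: 0.0405
grasp_force: 25.0
```

```bash
python3 k.py
```

```text
11.12 yaw 1.709 pos [ 0.6204 -0.0333  0.1275] F [-1.7 -4.   3.2] M [-1.089  0.026  0.046] j7 0.61 eff7 1.678 gf 25.0 0.0405
```

move_arm(slide=[[0,0,0]], twist=[[0,0,0.7]])

```text
time: 11.2
tool_pos: [0.6204, -0.0333, 0.1274]
tool_rot: [2.16, 2.279, -0.0]
wrist_force: [-0.4, -5.2, 3.2]
finger_gap: 0.0407
grasp_force: 25.0
```

```bash
python3 k.py
```

```text
11.2 yaw 1.625 pos [ 0.6204 -0.0333  0.1274] F [-0.4 -5.2  3.2] M [-1.091 -0.034  0.056] j7 0.54 eff7 1.662 gf 25.0 0.0407
```

move_arm(slide=[[0,0,0.0045]], twist=[[0,0,0.7]])

```text
time: 11.28
tool_pos: [0.6204, -0.0333, 0.1273]
tool_rot: [2.253, 2.187, -0.0]
wrist_force: [-1.8, -4.3, 3.9]
finger_gap: 0.0406
grasp_force: 25.0
```

```bash
python3 k.py
```

```text
11.28 yaw 1.541 pos [ 0.6204 -0.0333  0.1273] F [-1.8 -4.3  3.9] M [-1.073  0.139  0.117] j7 0.47 eff7 1.613 gf 25.0 0.0406
```

move_arm(slide=[[0,0,0.0045]], twist=[[0,0,0.7]])

```text
time: 11.37
tool_pos: [0.6203, -0.0334, 0.1272]
tool_rot: [2.343, 2.09, -0.0]
wrist_force: [-1.2, -4.1, 5.3]
finger_gap: 0.0405
grasp_force: 25.0
```

```bash
python3 k.py
```

```text
11.37 yaw 1.457 pos [ 0.6203 -0.0334  0.1272] F [-1.2 -4.1  5.3] M [-1.079  0.234  0.159] j7 0.4 eff7 1.567 gf 25.0 0.0405
```

move_arm(slide=[[0,0,0.0045]], twist=[[0,0,0.7]])

```text
time: 11.45
tool_pos: [0.6203, -0.0333, 0.1271]
tool_rot: [2.429, 1.99, -0.0]
wrist_force: [-2.4, -3.9, 5.0]
finger_gap: 0.04
grasp_force: 25.0
```

```bash
python3 k.py
```

```text
11.45 yaw 1.373 pos [ 0.6203 -0.0333  0.1271] F [-2.4 -3.9  5. ] M [-1.121  0.303  0.176] j7 0.33 eff7 1.516 gf 25.0 0.04
```

move_arm(slide=[[0,0,0.0045]], twist=[[0,0,0.7]])

```text
time: 11.53
tool_pos: [0.6203, -0.0334, 0.127]
tool_rot: [2.51, 1.887, -0.0]
wrist_force: [-2.9, -4.6, 5.4]
finger_gap: 0.0404
grasp_force: 25.0
```

```bash
python3 k.py
```

```text
11.53 yaw 1.289 pos [ 0.6203 -0.0334  0.127 ] F [-2.9 -4.6  5.4] M [-1.131  0.329  0.175] j7 0.26 eff7 1.512 gf 25.0 0.0404
```

Touch is clear: eff7 drops and Mz rises from yaw about 1.64 to 1.40, and is flat after that. Target yaw is about 0.0, so about 1.3 rad remain. First 1.08 rad.

move_arm(slide=[[0,0,0.005],[0,0,0.005],[0,0,0.005],[0,0,0.005],[0,0,0.005],[0,0,0.005],[0,0,0.005],[0,0,0.005],[0,0,0.005],[0,0,0.005],[0,0,0.005],[0,0,0.005]], twist=[[0,0,0.75],[0,0,0.75],[0,0,0.75],[0,0,0.75],[0,0,0.75],[0,0,0.75],[0,0,0.75],[0,0,0.75],[0,0,0.75],[0,0,0.75],[0,0,0.75],[0,0,0.75]])

```text
time: 12.53
tool_pos: [0.6199, -0.0331, 0.1253]
tool_rot: [3.123, 0.328, -0.0]
wrist_force: [-4.6, -3.5, 9.6]
finger_gap: 0.0405
grasp_force: 25.0
```

```bash
python3 k.py
```

```text
12.53 yaw 0.209 pos [ 0.6199 -0.0331  0.1253] F [-4.6 -3.5  9.6] M [-0.929  1.054  0.295] j7 -0.63 eff7 1.626 gf 25.0 0.0405
```

move_arm(slide=[[0,0,0],[0,0,0],[0,0,0],[0,0,0],[0,0,0]], twist=[[0,0,0.75],[0,0,0.75],[0,0,0],[0,0,0],[0,0,0]])

```text
time: 12.95
tool_pos: [0.6198, -0.0331, 0.1251]
tool_rot: [3.14, 0.051, -0.0]
wrist_force: [-3.2, -2.6, 7.0]
finger_gap: 0.0404
grasp_force: 25.0
```

```bash
python3 k.py
```

```text
12.95 yaw 0.033 pos [ 0.6198 -0.0331  0.1251] F [-3.2 -2.6  7. ] M [-0.932  0.855 -0.131] j7 -0.78 eff7 0.125 gf 25.0 0.0404
```

Turned 1.6 rad past the first torque rise and held. Releasing and rising.

move_arm(slide=[[0,0,0],[0,0,0],[0,0,0],[0,0,0],[0,0,0],[0,0,0],[0,0,0],[0,0,0]], twist=[[0,0,0],[0,0,0],[0,0,0],[0,0,0],[0,0,0],[0,0,0],[0,0,0],[0,0,0]], grip=1)

```text
time: 13.62
tool_pos: [0.6202, -0.0321, 0.1245]
tool_rot: [-3.141, -0.053, 0.0]
wrist_force: [0.0, -0.0, -0.1]
finger_gap: 0.0887
grasp_force: 0.0
```

move_arm(slide=[[0,0,-0.4],[0,0,-0.6],[0,0,-0.8],[0,0,-0.8],[0,0,-0.8],[0,0,0],[0,0,0],[0,0,0]], twist=[[0,0,0],[0,0,0],[0,0,0],[0,0,0],[0,0,0],[0,0,0],[0,0,0],[0,0,0]])

```text
time: 14.28
tool_pos: [0.6201, -0.032, 0.2267]
tool_rot: [-3.141, -0.053, -0.0]
wrist_force: [-0.3, 0.5, -1.3]
finger_gap: 0.0918
grasp_force: 0.0
```

```bash
python3 k.py; python3 - <<'E'
from h import *
d=cams.grab_frame("side");cv2.imwrite("pics/c2.png",crop(d,270,155,120,120,4.8))
E
```

```text
14.28 yaw 0.034 pos [ 0.6201 -0.032   0.2267] F [-0.3  0.5 -1.3] M [-0.082  0.214  0.   ] j7 -0.9 eff7 -0.038 gf 0.0 0.0918
```

View pics/c2.png

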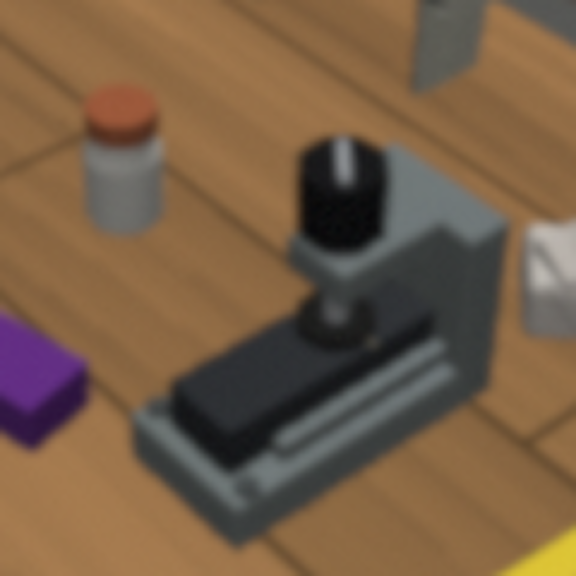

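The stripe is now upright in the side view ((340,140) to (345,185)), about 52° in the world. That matches the 212° turned, so the knob did not slip. The foot is on the bar, the bar is at the column, and the bystanders in view stand as before. Handing in.

```bash
python3 -c "
from cell import order
print(order.finish_job())"
```

```text
the job is handed in; nothing more can be done
None
```

The bar is pushed home against the column and the foot screwed down about a quarter turn (1.6 rad) past first touch; the gripper has let go, nothing else was touched, and the job is handed in (result not reported back).

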